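# Fit the V-notched bench pin in its holder

### The job

At this jeweller's bench, draw back the sliding bolt of the steel holder, then pick up the wooden bench pin with the V-notch and slide its tongue into the holder's slot until it is fully home, shoulders against the steel. Ease it in gently, without forcing it. Then push the bolt fully shut so that it locks the pin, and leave the plain pin, the bowl, the file and the white block where they are.

Things in the scene. Friction and masses are not known exactly. Their poses are not given: they have to be found in the camera images.
- vee_pin: Bench pin to fit: loose wooden slab lying flat, about 90 g. Body 64 wide (y), 75 long, 18 thick, with a V-notch (32 wide, 35 deep) in its free end. From the other end a central tongue 44 wide, 14 thick, 45 long sticks out, at mid-thickness. Origin: on the underside, middle of the shoulder line where body and tongue meet; body x = -75 to 0, tongue 0 to +45, z up. Centre of mass near x = -20.
- pin_grip (a point): On the V-notched pin, 28 behind the shoulder line (x = -28), in the middle of width and thickness: a good place to grip across the 64 mm width. Same axes as the pin.
- shoulder (a point): On the V-notched pin, middle of the shoulder line at mid-thickness (9 above the underside); it coincides with the mouth point when the pin is fully home. Pin's axes. Each edge of the tongue has a notch 14 long, 9 deep, centred 22 ahead of here, for the bolt: either face may be up.
- holder: Steel holder, fixed: grey block 60 deep (x), 75 wide (y), 72 tall, on a dark 10 thick base plate (x = -25 to 105, y = -97 to 58). Origin: on the bench under the middle of the mouth, in the plane of the face; x points into the slot, z up. The slot opens in the face at x = 0, towards the robot: 46.5 wide, 16 tall, 52 deep, floor 40 above the bench, 4 mm 45-degree lead-in round the mouth.
- mouth (a point): Middle of the slot's mouth, in the plane of the holder's face, 48 above the bench. x points into the slot. Same axes as the holder. More than 40 N between pin and holder would bruise the wood.
- bolt (a joint): Steel slide bolt through the holder's -y side, 22 behind the face, in m. 0 = shut: its nose reaches 9 into the slot and, with the pin home, sits in the tongue's notch with 2.5 mm to spare on either side. 0.024 = fully drawn out along the holder's -y. The slot is clear from 0.010. It stays where it is left; moving it takes about 2 N.
- bolt_knob (a point): Top centre of the bolt's upright knob, 85 above the bench, at holder x = 22, y = -77 when shut; it moves with the bolt. The knob is a steel block 12 (x) by 16 (y), free from 52 to 85 above the bench, 31 clear of the holder's side when shut. Holder's axes.
- plain_pin: Bystander, loose: a bench pin like the other but with no V-notch, 64 wide, 18 thick, lying flat. Same origin and axes. Either pin may lie on the left or the right of the holder.
- bowl: Bystander, loose: steel bowl, 150 across, 60 high. Origin: centre of underside.
- block: Bystander, loose: white block 35 x 60 x 25 high. Origin: centre of underside.
- file: Bystander, loose: flat file with round wooden handle, 240 long, 22 high, lying along its x, handle to -x. Origin: under the joint of handle and blade.
Mind the look-alikes: they are no part of the job. What is shaped like the vee_pin but yellow is not meant. Leave any green look-alike of the holder alone.

How it is judged:
On the way, in this order (a step that is already met when the one before it is completed fails the run):
1. the bolt is drawn back so that the slot is clear (value of joint bolt above 0.01 m), for 0.1 s.
2. the V-notched pin is lifted off the bench (height (world z) of shoulder above 0.03 m), for 0.1 s.
3. the tongue is in the slot, shoulders within 3 mm of the holder's face (x of shoulder in the frame of mouth between -0.003 and 0.003 m and y of shoulder in the frame of mouth between -0.004 and 0.004 m and z of shoulder in the frame of mouth between -0.004 and 0.004 m and angle between the x axis of vee_pin and the x axis of holder, either way round below 0.09 rad), for 0.2 s.
4. the bolt is pushed shut into the tongue's notch (value of joint bolt below 0.004 m), for 0.2 s.
At the end, for the whole second after the job is handed in: The V-notched pin rests in the holder's slot, its shoulder point within 3 mm of the mouth point along the slot and 4 mm across and in height, its x axis within 0.09 rad of the slot's, and the bolt is shut to within 4 mm (all of step 3 and value of joint bolt below 0.004 m and linear speed of vee_pin below 0.02 m/s); the robot touches nothing.
It fails at once if the pin is forced against the holder or its bolt with more than 40 N (contact force between vee_pin and holder above 40 N).
It fails at once if a bystander is moved more than 30 mm (distance of any of plain_pin, bowl, block, file from where it was at the start of the episode above 0.03 m).
It also fails if it takes over 66 s, if anything falls off the work surface, if the arm or the gripper's body presses on something with over 40 N, if the wrist force passes 120 N, or if a joint passes its speed limit or range.

### The arm

A 6-joint arm with a two-finger parallel gripper is mounted at the origin on the work surface. World frame = base frame: x ahead of the robot, y to its left, z up, the work surface at z = 0. Lengths are in m, angles in rad, forces in N, time in s.
With the tool pointing down it reaches from about 0.35 to 0.925 m from the base axis. Payload 6.4 kg.
Tool frame: the origin (TCP) lies at the very end of the fingers, on their centre line; the grasp point (between the pads) lies 19 mm behind it; z points along the fingers, y is the line along which they close (so a half turn about z gives the same grasp; the last joint's range is limited). The gripper opens to 85 mm and grips with 20 to 120 N. Pads are 22 mm wide; open, the fingers measure 114 mm over their backs; the gripper's body (76 mm by 85 mm) begins 54 mm behind the grasp point. The pads swing forward as they close: fully open they stand 13 mm farther back than shut.
Start: joints at [-1.426, 0.245, 1.558, -0, 1.339, -0.174], TCP at [0.204, -0.617, 0.231] pointing down, gripper open.
Joint ranges: [-3.13, 3.13], [-1.02, 2.26], [0.13, 2.54], [-0.95, 4.09], [0.21, 2.88], [-2.74, 2.74]. Speed limits (rad/s): [2.57, 2.57, 3.14, 3.14, 3.14, 3.14].

### API

Orientations are given as a unit quaternion [x, y, z, w].
In Python, from plant import r, claw, kin, viewer gives the robot as it stands. Calls block until the motion is done:
- r.goto(position, orientation): joint-space move of the TCP to a pose.
- r.movel(position, ori=None, vel=0.15): straight line of the TCP; ori=None keeps the orientation; vel is the mean speed in m/s.
- r.move_j(angles): joint-space move.
- claw.release() and claw.grasp(effort=None): open the fingers fully, or close them until they stop; effort is the grip in N (None keeps the last).
- r.hold(seconds).
- kin.solve_ik(position, orientation): joint angles nearest the present ones, or None.
- r.observe(): the state.
- viewer.get_image(name): name is "side" or "top" or "wrist"; returns the picture (480x640x3 uint8, blue, green, red); there is no depth.
- viewer.camera_info(name): a dict with "K" (3x3 intrinsics, pixels), "xyz" and "rotation" of the camera in the world; the wrist camera has in their place "mount" (4x4, takes a point from camera to tool coordinates, whose origin is the TCP and whose axes are the flange's). Camera axes: x right, y up, looking along -z (the intrinsics and any distortion apply to the point x, -y, -z); pixel columns grow to the right and rows downward; lengths in m; the calibration is good to about 2 mm. A picture is of the moment at which its call begins: read the wrist's pose just before it. camera_info takes no time and is no camera call.
A pose or a line that the arm cannot do raises r.MotionError and nothing moves.
- r.hand_in(): hands the job in; it is judged then, once.
The state is a dict: "t": time; "joints": joint angles; "joint_velocities": joint speeds; "tau": joint torques, N m; "position": TCP position; "tool_rot": TCP orientation; "ft_force": force on the tool from outside, world axes, zero at the start; "ft_torque": the same for the moment, N m; "gripper_width": finger opening in m; "grip_force": force on a finger pad.
Only numpy, scipy, OpenCV 4.12 (cv2) and the standard library are available. Lean on these libraries where they do the work, as an engineer would, in place of code of your own. Each camera call takes 0.05 s, during which the arm holds its last target. There are 200 camera calls.

## Working session

There is one attempt and no reset: what is moved stays moved. The work goes in short steps, each a Python script; the robot and the scene stay as the last script left them, time stands still between calls to the robot, and variables do not carry over. Pictures are saved under pics/ and viewed, at most 10 in all, crops included, and the job is handed in when it is done.

```bash
ls; mkdir -p pics
python3 - <<'E'
from plant import r,claw,kin,viewer
import cv2,numpy as np
for n in ("top","side"):
    cv2.imwrite(f"pics/{n}0.png",viewer.get_image(n)); print(n,viewer.camera_info(n))
print(viewer.camera_info("wrist")); print(r.observe())
E
```

```text
pics
top {'K': array([[478.42775253,   0.        , 315.14387334],
       [  0.        , 478.42775253, 236.74026339],
       [  0.        ,   0.        ,   1.        ]]), 'xyz': array([ 0.42756368, -0.00335983,  1.03860889]), 'rotation': array([-0.06286342,  0.05004762,  0.70711541, -0.70251778])}
side {'K': array([[485.29168499,   0.        , 319.94703378],
       [  0.        , 485.29168499, 236.36520932],
       [  0.        ,   0.        ,   1.        ]]), 'xyz': array([0.13230965, 0.63252808, 1.02202993]), 'rotation': array([-0.09170259,  0.31878693,  0.89963075, -0.28395429])}
{'K': array([[393.55878138,   0.        , 321.33700863],
       [  0.        , 393.55878138, 236.88128741],
       [  0.        ,   0.        ,   1.        ]]), 'mount': array([[ 2.64619174e-04,  9.52523250e-01,  3.04465742e-01,
         7.76405376e-02],
       [ 9.99999720e-01, -4.65255883e-04,  5.86430330e-04,
        -3.82741839e-04],
       [ 7.00243001e-04,  3.04465501e-01, -9.52523106e-01,
        -1.42254255e-01],
       [ 0.00000000e+00,  0.00000000e+00,  0.00000000e+00,
         1.00000000e+00]])}
{'t': 0.1, 'joints': array([-1.42611557e+00,  2.45782178e-01,  1.55888889e+00,  1.07342461e-05,
        1.33872769e+00, -1.74117186e-01]), 'joint_velocities': array([-0.00121607, -0.0022019 , -0.00115708,  0.00028374, -0.00028218,
        0.00130938]), 'tau': array([-1.97550326e-04, -4.30671215e+01, -3.27129328e+01, -1.61077151e-04,
        2.88050127e-03, -2.50266504e-05]), 'position': array([ 0.2036498 , -0.61673983,  0.23026799]), 'tool_rot': array([ 9.87322654e-01,  1.58723537e-01,  1.85123824e-05, -9.02876363e-04]), 'ft_force': array([ 0.60610541, -0.07089355, -0.05909218]), 'ft_torque': array([0.01712031, 0.04072254, 0.05286519]), 'grip_force': 0.0, 'gripper_width': 0.08522651428386267}
```

View pics/top0.png

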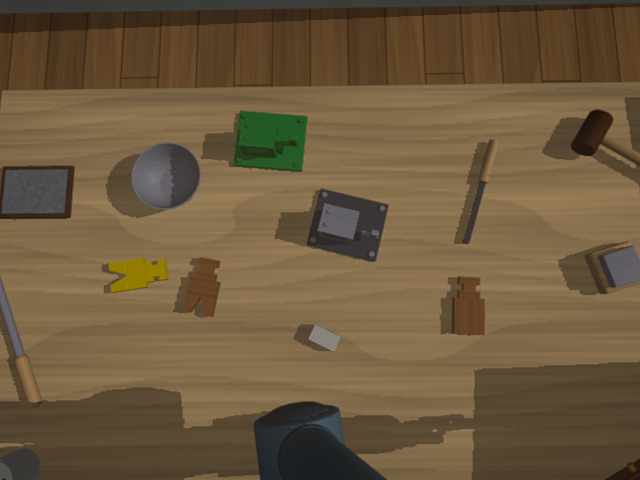

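View pics/side0.png

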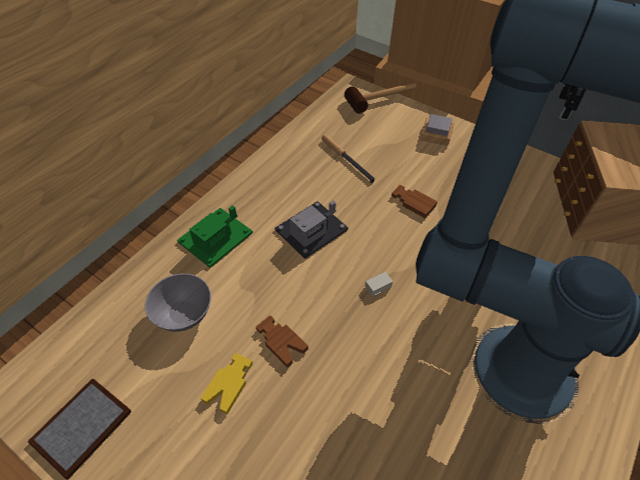

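Candidates for the pin in the top view are yellow V (137,273), brown V (202,287) and brown un-notched (467,305). Brown V is the vee_pin. For the holder there are green (270,141) and grey (347,225), and grey is meant. I'll get coarse positions and then wrist close-ups.

```bash
cat > h.py <<'E'
from plant import r,claw,kin,viewer
import cv2,numpy as np
from scipy.spatial.transform import Rotation as R
def cam(n):
    c=viewer.camera_info(n)
    if n=="wrist":
        s=r.observe(); M=np.array(c["mount"]); T=R.from_quat(s["tool_rot"])
        return c["K"],s["position"]+T.apply(M[:3,3]),T.as_matrix()@M[:3,:3]
    q=np.array(c["rotation"]); return c["K"],c["xyz"],R.from_quat(q).as_matrix()
def pt(C,px,z):
    K,o,M=C; px=np.atleast_2d(px).astype(float)
    d=np.c_[(px[:,0]-K[0,2])/K[0,0],-(px[:,1]-K[1,2])/K[1,1],-np.ones(len(px))]@M.T
    return (o+d*((z-o[2])/d[:,2])[:,None])
def proj(C,P):
    K,o,M=C; p=(np.atleast_2d(P)-o)@M
    return np.c_[K[0,0]*p[:,0]/-p[:,2]+K[0,2],K[1,1]*p[:,1]/p[:,2]+K[1,2]]
def down(yaw): return (R.from_euler('z',yaw)*R.from_quat([1,0,0,0])).as_quat()
E
python3 - <<'E'
from h import *
np.set_printoptions(precision=4,suppress=True)
C=cam("top"); print(C[2])
print("plate",pt(C,[(319,190),(388,207),(376,261),(307,243)],.01))
print("pin",pt(C,[(202,287)],.018),pt(C,[(207,260),(199,305)],.018)); print("others",pt(C,[(467,305),(324,338),(137,273),(270,141)],.02))
# look at holder
p=pt(C,[(347,230)],.05)[0]; print(p)
E
```

```text
[[-0.005   0.9872 -0.1592]
 [-0.9998 -0.0079 -0.0175]
 [-0.0186  0.1591  0.9871]]
plate [[ 0.6982  0.0059  0.01  ]
 [ 0.6583 -0.1453  0.01  ]
 [ 0.5395 -0.116   0.01  ]
 [ 0.5798  0.0327  0.01  ]]
pin [[0.4855 0.2569 0.018 ]] [[0.5433 0.248  0.018 ]
 [0.4475 0.262  0.018 ]]
others [[ 0.4444 -0.3029  0.02  ]
 [ 0.3779 -0.0026  0.02  ]
 [ 0.5161  0.3975  0.02  ]
 [ 0.8092  0.1145  0.02  ]]
[ 0.6008 -0.0526  0.05  ]
```

Run:
```python
from h import *
import json
def look(o,yaw,off,z,name):
    p=np.array(o)+R.from_euler('z',yaw).apply([off[0],off[1],0])[:2]
    r.goto([*p,z],down(yaw)); r.hold(.3)
    C=cam("wrist"); im=viewer.get_image("wrist"); cv2.imwrite(f"pics/{name}.png",im)
    np.savez(f"{name}.npz",K=C[0],o=C[1],M=C[2])
look((.59,-.03),np.radians(-14),(-.04,-.02),.2,"hold1")
look((.505,.253),np.radians(-8),(-.06,0),.2,"pin1")
s=r.observe();print(s["t"],s["position"],s["joints"])
```

```text
4.4 [0.44589429 0.26086332 0.1999591 ] [ 3.09626764e-01 -3.87454538e-02  1.92388747e+00 -2.82382987e-05
  1.25653526e+00  2.02109813e+00]
```

View pics/hold1.png

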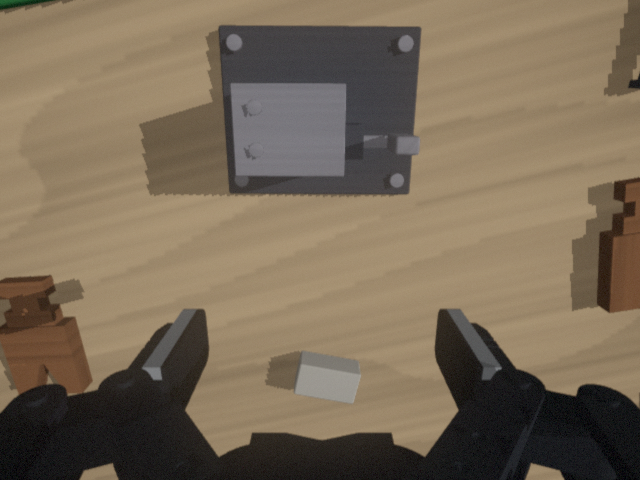

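View pics/pin1.png

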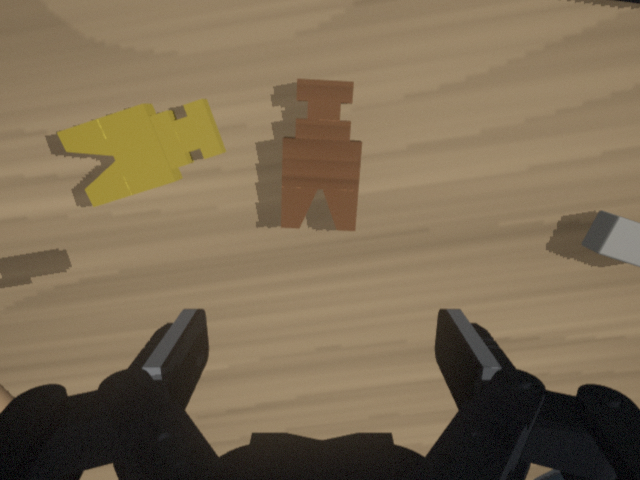

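Run:
```python
from h import *
np.set_printoptions(precision=4,suppress=True)
def ld(n): d=np.load(n+".npz"); return (d["K"],d["o"],d["M"])
im=cv2.imread("pics/hold1.png"); g=cv2.cvtColor(im,cv2.COLOR_BGR2GRAY); C=ld("hold1")
print(g[130,200:380:6],g[60:200:5,300],g[146,350:430:3])
sub=np.zeros_like(g); sub[70:190,215:440]=(g[70:190,215:440]>95)*255
sub=cv2.morphologyEx(sub,cv2.MORPH_OPEN,np.ones((5,5)))
cs,_=cv2.findContours(sub,cv2.RETR_EXTERNAL,cv2.CHAIN_APPROX_NONE)
for c in sorted(cs,key=cv2.contourArea)[-3:]:
    print(cv2.contourArea(c),cv2.boundingRect(c),cv2.boxPoints(cv2.minAreaRect(c)).tolist())
im2=cv2.imread("pics/pin1.png"); C2=ld("pin1")
h=cv2.cvtColor(im2,cv2.COLOR_BGR2HSV); print(h[160,320],h[160,240],h[100,320])
b,gg,rr=[im2[...,i].astype(int) for i in range(3)]
m=((rr>1.75*gg)).astype(np.uint8); m[:, :255]=0;m[:,400:]=0;m[:60]=0;m[245:]=0
m=cv2.morphologyEx(m,cv2.MORPH_OPEN,np.ones((3,3)))
for y in range(76,234,6):
    x=np.flatnonzero(m[y]); print(y,(x.min(),x.max(),len(x)) if len(x) else None)
v=np.hstack([cv2.resize(im2[60:250,250:400],None,fx=2.5,fy=2.5),cv2.resize(m[60:250,250:400]*255,None,fx=2.5,fy=2.5)[...,None].repeat(3,2)])
cv2.imwrite("pics/crop1.png",v)
w=cv2.resize(im[70:200,215:440],None,fx=3.5,fy=3.5,interpolation=cv2.INTER_NEAREST); cv2.imwrite("pics/crop2.png",w)
```

```text
[ 95  93  95  94  90  53 121 118 122 123 121 120 120 122 120 123 120 122
 120 119 120 116 118 118 115  65  66  67  66  67] [ 66  64  66  64  72 116 120 118 124 121 122 119 123 121 121 122 124 125
 125 119 122 121 121 106  71  70  74 111] [ 52  51  53  51  57  82  86  87  85  84  84  80  81  63  64  70 114 118
 119 119 117 118 120 130 137 137 137]
378.0 (215, 153, 14, 37) [[215.0, 153.0], [228.0, 153.0], [228.0, 189.0], [215.0, 189.0]]
3282.5 (397, 70, 43, 120) [[397.0, 70.0], [439.0, 70.0], [439.0, 189.0], [397.0, 189.0]]
10196.0 (231, 83, 115, 93) [[231.0, 174.99996948242188], [231.0, 82.99999237060547], [345.0, 83.0], [345.0, 174.99996948242188]]
[ 13 134 110] [ 18  80 157] [ 13 129 119]
76 None
82 None
88 None
94 None
100 None
106 None
112 None
118 None
124 None
130 None
136 None
142 None
148 None
154 None
160 None
166 None
172 None
178 None
184 None
190 None
196 None
202 None
208 None
214 None
220 None
226 None
232 None
```

View pics/crop1.png

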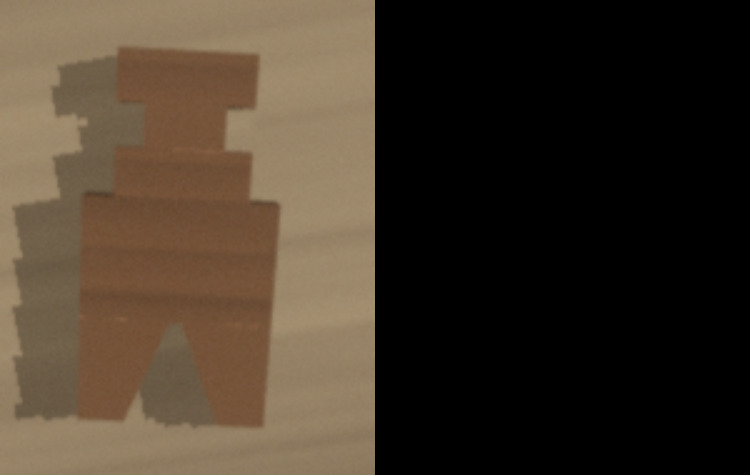

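View pics/crop2.png

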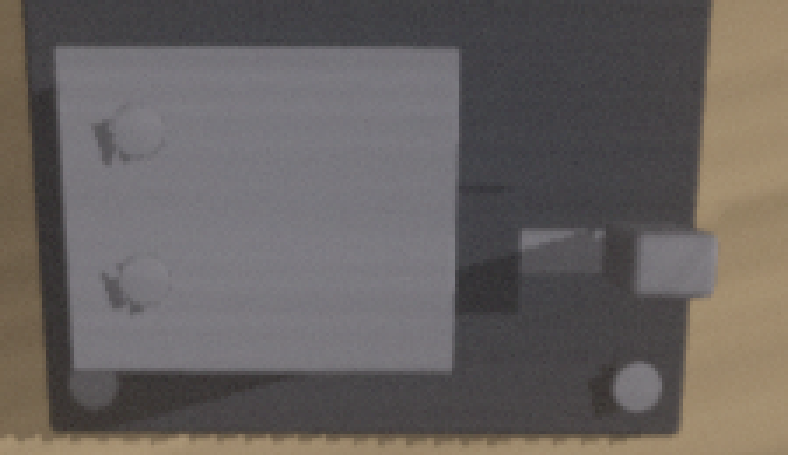

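The crop confirms it: brown V-notched, tongue with edge notches. Holder block top corners are (230.4,83.1), (346.1,83.7), (344.4,176.3) and (235.9,175.7). The knob top is at about (408.1,145.4).

Run:
```python
from h import *
np.set_printoptions(precision=4,suppress=True)
def ld(n): d=np.load(n+".npz"); return (d["K"],d["o"],d["M"])
C=ld("hold1")
q=[(230.4,83.1),(346.1,83.7),(344.4,176.3),(235.9,175.7)]
for z in (.072,.082):
    P=pt(C,q,z)[:,:2]; TL,TR,BR,BL=P
    print(z,[np.linalg.norm(a) for a in (TL-TR,BL-BR,TL-BL,TR-BR)])
    yd=(TL-TR)+(BL-BR); xd=(TL-BL)+(TR-BR)
    y1=np.arctan2(-yd[0],yd[1]); y2=np.arctan2(xd[1],xd[0]); print("yaws",np.degrees([y1,y2])," mouth",(BL+BR)/2)
    c=P.mean(0)-R.from_euler('z',y1).apply([.03,0,0])[:2]; print("mouth from centre",c)
    k=pt(C,[(408.1,145.4)],.085)[0]; print("knob",k,"in holder",R.from_euler('z',-y1).apply([*(k[:2]-c),0])[:2])
C=ld("pin1"); im=cv2.imread("pics/pin1.png"); h=cv2.cvtColor(im,cv2.COLOR_BGR2HSV)
m=(h[...,1]>105).astype(np.uint8); m[:,:255]=0;m[:,400:]=0;m[:60]=0;m[245:]=0
m=cv2.morphologyEx(m,cv2.MORPH_OPEN,np.ones((3,3)))
L=[];Rr=[]
for y in range(146,226,2):
    x=np.flatnonzero(m[y]); L.append((x.min()-.0,y)); Rr.append((x.max()+1,y))
PL=pt(C,L,.018);PR=pt(C,Rr,.018)
for P in(PL,PR):
    a=np.polyfit(P[:,0],P[:,1],1); print("yaw",np.degrees(np.arctan(a[0])))
print("width",np.median(PL[:,1]-PR[:,1]))
sh=[]
for x in list(range(286,294))+list(range(350,358)):
    y=np.flatnonzero(m[130:160,x]); sh.append((x,130+y.min()))
S=pt(C,sh,.018); print("shoulder",S[:8].mean(0),S[8:].mean(0),S.mean(0), sh[::3])
print("tongue tip",pt(C,[(325,80.5)],.016),"body end",pt(C,[(319,229)],.018))
```

```text
0.072 [np.float64(0.07415452653996023), np.float64(0.07452790562370724), np.float64(0.05935674422021415), np.float64(0.05940453068886239)]
yaws [-14.3117 -14.2231]  mouth [ 0.5855 -0.0274]
mouth from centre [ 0.5852 -0.0273]
knob [ 0.5878 -0.1072  0.085 ] in holder [ 0.0223 -0.0768]
0.082 [np.float64(0.07141049130684209), np.float64(0.07177005376456615), np.float64(0.057160290341222976), np.float64(0.0572063085057669)]
yaws [-14.3117 -14.2231]  mouth [ 0.5868 -0.0286]
mouth from centre [ 0.5855 -0.0282]
knob [ 0.5878 -0.1072  0.085 ] in holder [ 0.0218 -0.076 ]
yaw -10.956453792704465
yaw -10.885399352324205
width 0.06324413681645262
shoulder [0.5066 0.2783 0.018 ] [0.4965 0.2279 0.018 ] [0.5016 0.2531 0.018 ] [(286, np.int64(137)), (289, np.int64(137)), (292, np.int64(137)), (351, np.int64(141)), (354, np.int64(141)), (357, np.int64(141))]
tongue tip [[0.5446 0.2443 0.016 ]] body end [[0.4274 0.2658 0.018 ]]
```

```bash
cat >> h.py <<'E'
HY=np.radians(-14.27); MO=np.array([.5853,-.0273]); HR=R.from_euler('z',HY)
def hp(x,y,z): return np.r_[MO+HR.apply([x,y,0])[:2],z]
def inh(v): return HR.inv().apply(v)
def st(m=""):
    s=r.observe(); p=s["position"]; print(m,"t%.1f"%s["t"],"hpos",inh([*(p[:2]-MO),p[2]]).round(4),"F_h",inh(s["ft_force"]).round(1),"w %.4f g %.1f"%(s["gripper_width"],s["grip_force"])); return s
E
python3 - <<'E'
from h import *
for d in (90,-90):
    j=kin.solve_ik(hp(.022,-.077,.16),down(HY+np.radians(d))); print(d,j)
j0=r.observe()["joints"]
js=[(np.abs(j-j0).max(),d) for d in (90,-90) for j in [kin.solve_ik(hp(.022,-.077,.16),down(HY+np.radians(d)))] if j is not None]
d=min(js)[1]; q=down(HY+np.radians(d)); print("use",d)
r.goto(hp(.022,-.077,.17),q); r.movel(hp(.022,-.077,.100),vel=.15); st("above")
r.movel(hp(.022,-.077,.058),vel=.06); st("down")
claw.grasp(20); st("grasped")
r.movel(hp(.022,-.077-.0225,.058),vel=.04); st("drawn")
E
```

```text
90 [-3.70310811e-01  1.97055086e-01  1.75080238e+00 -4.44089210e-16
  1.19373518e+00 -1.21252326e-01]
-90 None
use 90
above t6.9 hpos [ 0.0225 -0.0768  0.1006] F_h [-0.2 -0.1  0.7] w 0.0856 g 0.0
down t7.7 hpos [ 0.0223 -0.077   0.0582] F_h [ 0.2 -0.3  0.4] w 0.0853 g 0.0
grasped t8.4 hpos [ 0.0225 -0.0771  0.0582] F_h [ 2.4  0.1 -0.7] w 0.0116 g 25.6
drawn t9.1 hpos [ 0.0225 -0.1006  0.0582] F_h [ 5.7 -1.8 -1.6] w 0.0113 g 25.5
```

Run:
```python
from h import *
claw.release(); st("rel"); p=r.observe()["position"]; r.movel(p+[0,0,.08],vel=.2)
y=np.radians(-10.92); g=np.array([.5016,.2531])+R.from_euler('z',y).apply([-.028,0,0])[:2]
q=down(y); r.goto([*g,.12],q); r.movel([*g,.04],vel=.12); st("near")
r.movel([*g,.003],vel=.04); st("down")
claw.grasp(40); s=st("grasp"); print(s["position"]-[*g,.003])
r.movel([*g,.043],vel=.08); st("lift")
r.movel([*g,.2],vel=.2); r.goto(hp(-.15,0,.2),down(HY)); r.hold(.3); st("at")
C=cam("wrist"); np.savez("held.npz",K=C[0],o=C[1],M=C[2]); cv2.imwrite("pics/held.png",viewer.get_image("wrist"))
```

```text
rel t9.8 hpos [ 0.022  -0.0995  0.058 ] F_h [ 0.2 -0.1 -0.4] w 0.0850 g 0.0
near t13.1 hpos [-0.1775  0.2498  0.0407] F_h [ 0.4 -0.6  0.1] w 0.0854 g 0.0
down t14.2 hpos [-0.1779  0.2496  0.0033] F_h [-0.6  0.3  1.9] w 0.0851 g 0.0
grasp t14.5 hpos [-0.1777  0.2498  0.0036] F_h [-0.9 -0.   2.8] w 0.0627 g 44.1
[0.00054944 0.00019511 0.00062381]
lift t15.1 hpos [-0.1782  0.2494  0.0432] F_h [-0.5 -0.1 -0.6] w 0.0627 g 43.8
at t17.4 hpos [-0.15    0.0007  0.2   ] F_h [-0.3 -0.5 -0.6] w 0.0625 g 43.8
```

View pics/held.png

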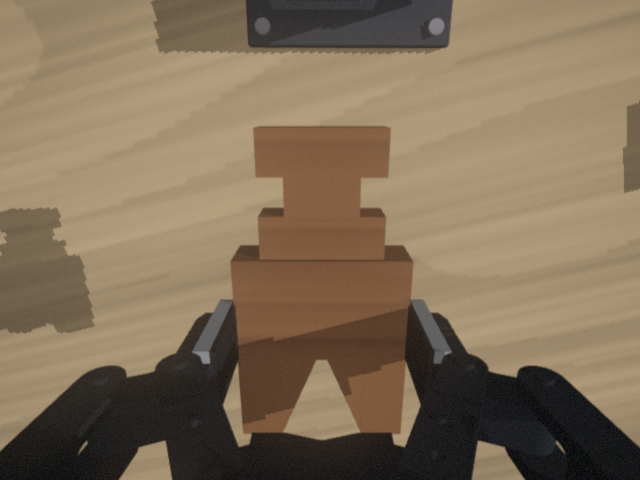

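The pin is held straight: tongue tip edge is at (254..390, 128), shoulder at (232..412, 261) and body end at (243..401, 432), all centred on column 322. I'll check pitch and offset.

Run:
```python
from h import *
np.set_printoptions(precision=4,suppress=True)
d=np.load("held.npz"); C=(d["K"],d["o"],d["M"]); im=cv2.imread("pics/held.png")
h=cv2.cvtColor(im,cv2.COLOR_BGR2HSV)[...,1]
t=r.observe()["position"]
g=cv2.GaussianBlur(cv2.cvtColor(im,cv2.COLOR_BGR2GRAY),(3,3),0).astype(int)
print("col300",[(y,g[y,300]) for y in range(120,134)]); print("col240",[(y,g[y,245]) for y in range(240,268,2)])
for y in (140,160,265,280): 
    x=np.flatnonzero(h[y,200:450]>110)+200; print(y,x.min(),x.max()+1)
f=lambda px,z:[(inh(p-t)).round(4) for p in pt(C,px,z)]
z=.2144
print("shoulder",f([(232,261),(412,261)],z)); print("tip top",f([(254,129),(390,129)],z-.002)); print("end",f([(243,432),(401,432)],z))
```

```text
col300 [(120, np.int64(160)), (121, np.int64(160)), (122, np.int64(160)), (123, np.int64(160)), (124, np.int64(156)), (125, np.int64(141)), (126, np.int64(117)), (127, np.int64(101)), (128, np.int64(99)), (129, np.int64(102)), (130, np.int64(103)), (131, np.int64(104)), (132, np.int64(104)), (133, np.int64(105))]
col240 [(240, np.int64(148)), (242, np.int64(148)), (244, np.int64(128)), (246, np.int64(75)), (248, np.int64(65)), (250, np.int64(65)), (252, np.int64(65)), (254, np.int64(66)), (256, np.int64(71)), (258, np.int64(72)), (260, np.int64(75)), (262, np.int64(90)), (264, np.int64(94)), (266, np.int64(94))]
140 254 390
160 255 388
265 231 413
280 232 412
shoulder [array([0.0277, 0.0315, 0.0144]), array([ 0.0278, -0.0311,  0.0144])]
tip top [array([0.0719, 0.022 , 0.0124]), array([ 0.072 , -0.0213,  0.0124])]
end [array([-0.0465,  0.0321,  0.0144]), array([-0.0464, -0.032 ,  0.0144])]
```

```bash
cat > ins.py <<'E'
from h import *
import sys
# args: start tcp x, end tcp x, step, y, z, limit
x0,x1,dx,y,z,lim=map(float,sys.argv[1:])
s=r.observe(); F0=inh(s["ft_force"])
for x in np.arange(x0,x1+1e-9,dx):
    r.movel(hp(x,y,z),vel=.02); s=r.observe(); F=inh(s["ft_force"])-F0
    p=s["position"]; print("x %.4f"%x,"act",inh([*(p[:2]-MO),p[2]]).round(4),"dF",F.round(1),"t%.1f"%s["t"])
    if np.abs(F).max()>lim: print("STOP"); break
E
python3 - <<'E'
from h import *
r.goto(hp(-.105,0,.12),down(HY)); r.movel(hp(-.105,0,.0426),vel=.1); r.movel(hp(-.077,0,.0426),vel=.05); r.hold(.2); st()
E
python3 ins.py -.073 -.041 .004 0 .0426 6
```

```text
t19.7 hpos [-0.0773  0.      0.0425] F_h [-0.1 -0.3 -0.7] w 0.0628 g 43.9
x -0.0730 act [-0.0728 -0.      0.0427] dF [ 0.6 -0.1 -0.8] t20.1
x -0.0690 act [-0.0688 -0.      0.0426] dF [-0.5  0.3 -0.4] t20.4
x -0.0650 act [-0.0648 -0.      0.0427] dF [ 0.2  0.7 -0.2] t20.8
x -0.0610 act [-0.0609 -0.      0.0426] dF [-0.3  0.9  0.4] t21.1
x -0.0570 act [-0.0568 -0.      0.0427] dF [-0.7  0.1  0.6] t21.4
x -0.0530 act [-0.0528 -0.      0.0426] dF [-0.  -0.2  0.5] t21.8
x -0.0490 act [-0.0488 -0.      0.0427] dF [0.7 0.4 0.4] t22.1
x -0.0450 act [-0.0449 -0.      0.0426] dF [-0.1  0.3 -0.2] t22.5
x -0.0410 act [-0.0408 -0.      0.0426] dF [0.5 0.1 0.3] t22.9
```

```bash
python3 ins.py -.038 -.031 .0023 0 .0426 6; python3 ins.py -.0305 -.0235 .0005 0 .0426 5
```

```text
x -0.0380 act [-0.0379  0.      0.0426] dF [-0.2  0.1 -0.1] t23.1
x -0.0357 act [-0.0356  0.      0.0426] dF [-0.2 -0.2 -1.1] t23.4
x -0.0334 act [-0.0333  0.      0.0426] dF [-0.7  0.1 -0.1] t23.7
x -0.0311 act [-0.0309 -0.      0.0426] dF [0.2 0.  0.4] t23.9
x -0.0305 act [-0.0305  0.      0.0426] dF [-0.8  0.2 -0.7] t24.2
x -0.0300 act [-0.03   -0.      0.0426] dF [-0.5  0.6 -1.4] t24.4
x -0.0295 act [-0.0295 -0.      0.0426] dF [-0.4 -0.1 -0.3] t24.7
x -0.0290 act [-0.029  -0.      0.0426] dF [-0.1  0.  -0.2] t24.9
x -0.0285 act [-0.0285 -0.      0.0426] dF [-0.3  0.1 -0. ] t25.2
x -0.0280 act [-0.028   0.      0.0426] dF [-1.1  0.7  0.1] t25.4
x -0.0275 act [-0.0275  0.      0.0426] dF [-0.6  0.6 -0.2] t25.7
x -0.0270 act [-0.0273  0.      0.0425] dF [-2.3  0.3  0.8] t25.9
x -0.0265 act [-0.0272  0.      0.0422] dF [-4.4  0.1 -0.1] t26.2
x -0.0260 act [-0.0273  0.0001  0.0421] dF [-6.1 -0.7  1.5] t26.4
STOP
```

Run:
```python
from h import *
r.movel(hp(-.0272,0,.0424),vel=.02); st("relax")
claw.release(); r.hold(.3); st("released")
r.movel(hp(-.0272,0,.17),vel=.15)
C=cam("wrist"); np.savez("home.npz",K=C[0],o=C[1],M=C[2])
q=down(HY+np.pi/2); r.goto(hp(.022,-.100,.17),q)
r.hold(.2); cv2.imwrite("pics/home.png",viewer.get_image("wrist")); st("above knob")
```

```text
relax t26.7 hpos [-0.0273  0.      0.0423] F_h [-2.5  0.5 -1.4] w 0.0630 g 43.9
released t27.4 hpos [-0.0272 -0.      0.0424] F_h [-0.1  0.4 -0.4] w 0.0855 g 0.0
above knob t30.1 hpos [ 0.022  -0.0998  0.17  ] F_h [-0.4  0.2 -1. ] w 0.0851 g 0.0
```

View pics/home.png

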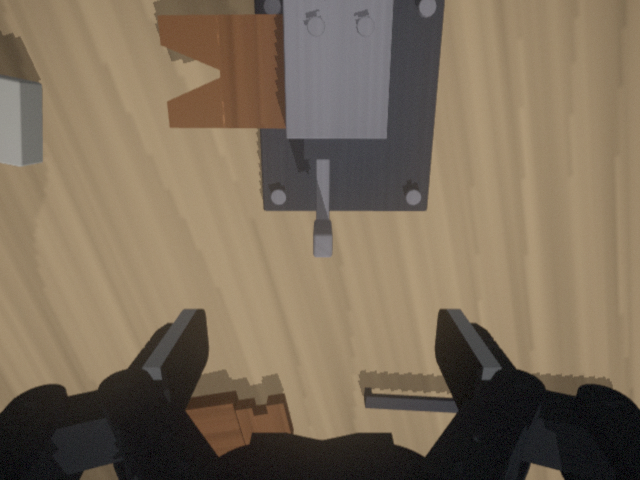

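The pin sits against the holder face at (285,75), and the drawn bolt's knob is at (323,245). Next I'll shut the bolt.

Run:
```python
from h import *
r.movel(hp(.022,-.100,.058),vel=.1); claw.grasp(20); s=st("grip")
for y in np.r_[np.arange(-.096,-.0785,.004),-.078,-.077,-.0765]:
    r.movel(hp(.0222,y,.058),vel=.03); s=st()
    if abs(inh(s["ft_force"])[1])>10: print("STOP");break
claw.release(); r.hold(.2); st("rel"); r.movel(r.observe()["position"]+[0,0,.112],vel=.15)
r.goto(hp(-.04,-.02,.2),down(HY)); r.hold(.3); C=cam("wrist"); im=viewer.get_image("wrist"); cv2.imwrite("pics/end.png",im)
k=proj(C,[hp(.022,-.077,.085),hp(0,0,.072)]); print("expected knob px, face px",k); st("end")
cv2.imwrite("pics/endc.png",cv2.resize(im[60:280,180:450],None,fx=2.5,fy=2.5))
```

```text
grip t32.1 hpos [ 0.0225 -0.1001  0.0581] F_h [ 3.  -0.2 -0.8] w 0.0117 g 25.5
 t32.4 hpos [ 0.0225 -0.0958  0.0581] F_h [ 2.  -0.1 -0.3] w 0.0115 g 25.6
 t32.6 hpos [ 0.0225 -0.0917  0.0581] F_h [ 3.2 -0.  -0.9] w 0.0115 g 25.6
 t32.9 hpos [ 0.0225 -0.0876  0.0582] F_h [ 3.5 -0.9 -0.7] w 0.0112 g 25.6
 t33.2 hpos [ 0.0225 -0.0837  0.0582] F_h [ 5.  -0.5 -0.7] w 0.0120 g 25.6
 t33.5 hpos [ 0.0225 -0.0797  0.0582] F_h [ 5.2 -0.  -0.1] w 0.0115 g 25.6
 t33.7 hpos [ 0.0225 -0.0779  0.0581] F_h [ 4.9 -0.8  0.1] w 0.0116 g 25.6
 t34.0 hpos [ 0.0225 -0.0771  0.0581] F_h [ 5.1 -1.2  1. ] w 0.0117 g 25.6
 t34.2 hpos [ 0.0225 -0.0767  0.0582] F_h [ 4.7 -2.   0.6] w 0.0116 g 25.6
rel t35.1 hpos [ 0.0222 -0.0765  0.058 ] F_h [ 0.4 -0.5 -0.3] w 0.0854 g 0.0
expected knob px, face px [[411.60079285 136.60513332]
 [292.42483778 168.57169314]]
end t37.9 hpos [-0.04   -0.0201  0.2   ] F_h [0.3 0.1 0.3] w 0.0855 g 0.0
```

View pics/endc.png

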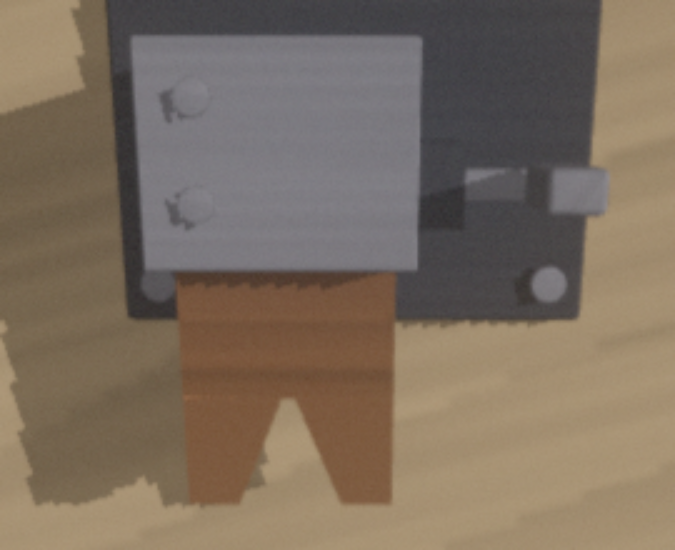

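The knob is at (411.6,136), matching the predicted shut position (411.6,136.6), and the pin shoulders meet the face.

```bash
python3 -c "
from h import *
print(r.hand_in())"
```

```text
the job is handed in; nothing more can be done
None
```

The V-notched pin is fully home in the steel holder, inserted with about 6 N at most, the bolt is shut, and the job was handed in after about 38 s; no verdict came back.

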